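Book out two parts on the packing bench

ROBOT

A 6-joint arm with a two-finger parallel gripper is mounted at the origin on the work surface. World frame = base frame: x ahead of the robot, y to its left, z up, the work surface at z = 0. Lengths are in mm, angles in rad, forces in N, time in s.
With the tool pointing down it reaches from about 300 to 775 mm from the base axis. Payload 14.6 kg.
Tool frame: the origin (TCP) lies midway between the tips of the shut fingers; the grasp point (between the pads) lies 19 mm behind it (manip.hold_point_z is the distance from the TCP to the grasp point, in mm); z points along the fingers, y is the direction in which the jaws open and shut (so a half turn about z gives the same grasp; the last joint's range is limited). The gripper opens to 94 mm and grips with 3 to 60 N. Pads are 16 mm wide; open, the fingers measure 119 mm over their backs; the gripper's body (75 mm by 177 mm) begins 78 mm behind the grasp point.
Start: joints at [1.221, 0.3, 1.521, -0, 1.321, -0.067], TCP at [153.473, 528.143, 205.446] pointing down, gripper open.
Joint ranges: [-3.03, 3.03], [-0.79, 2.21], [0.23, 2.52], [-1.04, 4.18], [0, 3.07], [-2.55, 2.55]. Speed limits (rad/s): [2.22, 2.22, 2.57, 3.14, 3.14, 3.14].

INTERFACE

Orientations are given as [roll, pitch, yaw] about the fixed x, y, z axes, in that order (R = Rz(yaw) Ry(pitch) Rx(roll)).
In Python, from cell import manip gives the robot as it stands.
- The arm moves only by the shell command python3 -m crank 'ROWS' [OPENING] [FORCE]. ROWS is JSON, a list of rows, each an object with "offset": the shift along the world's x, y, z in m, a list of three; "spin": the turn about the world's z in degrees. In form: [{"offset": [dx, dy, dz], "spin": spin}, ...]. A call has exactly 8 rows; each row is the pose to reach, as a shift and turn from the pose measured when the call began; what a row does not reach only later rows make up. A row lasts 1/12 s, in which the tool goes at most 41.7 mm and 7.16 degrees, less where a joint would pass 70% of its speed; a pose out of reach is approached as far as the arm can. A call with a gripper value outside its range is refused whole. OPENING is the opening, from 0 (shut) to 1 (fully open), set as the call begins (- or left out, the last holds). The fingers move at their own pace and stop on an object; FORCE is the grip in N (left out, the last holds). Time passes only in rows, so rows that repeat a pose let the fingers close, or fill a call up. It gives the time, the measured TCP pose, the force and the opening at its end, in the units of the state.
- manip.read_state(): the state, without advancing time (a new reading comes with each control period).
- manip.camera(name): name is "scene" or "side" or "wrist"; returns a dict with "pixels" (420x560x3 uint8, red, green, blue), "fx", "fy", "cx", "cy" (pixels), "extrinsics" (4x4, takes a point from world to camera coordinates); the wrist camera has in their place "hand_eye" (4x4, takes a point from camera to tool coordinates, whose origin is the TCP and whose axes are the flange's). Camera axes: x right, y down, z forward; pixel columns grow to the right and rows downward; lengths in mm; the calibration is good to about 2 mm. The wrist camera is an equidistant fisheye: a pixel r from the principal point sees the ray r / f radians off the axis. A picture is of the moment at which its call begins: read the wrist's pose just before it. There is no depth.
- manip.sign_off(): hands the job in, once; it reports no verdict.
Trained networks look in a picture, given as the dict that the camera call returned (one of the last four; its "shot" number tells which), for a name from the list of things; names that differ only in an ending like _2 or _b are one class to them, and where a whole thing is asked for, a point or a joint stands for the part that bears it (a point fixed in the world has none). Each returns a list of dicts, best first, with "conf" (0 to 1); they miss things now and then, are a little off and sometimes report something else, mostly with a low value. They report only what shows in the picture. A call takes as long as a camera call. They do not tell look-alikes from the thing itself.
- manip.search_frame(picture, name): "location" ([x, y, z] in mm, in world coordinates, good to about 4 mm: the middle of the surface that is visible of it).
- manip.masks_of(picture, name): "mask" (420x560 bool, what is visible of it).
The state is a dict: "clock": time; "joints": joint angles; "qd": joint speeds; "effort": joint torques, N m; "eef_pos": TCP position; "eef_rot": TCP orientation; "wrist_force": force on the tool from outside, world axes, zero at the start; "moment": the same for the moment, N m; "finger_gap": finger opening in mm.
Only numpy, scipy, OpenCV 4.12 (cv2) and the standard library are available. Lean on these libraries where they do the work, as an engineer would, in place of code of your own. Each camera call takes 0.05 s, during which the arm holds its last target. There are 200 camera calls.

TASK

Each open carton on the packing bench has a booking block with a push-down plunger in front of it, on the robot's side. With the fingertips, gently press the plunger in front of the carton holding the large chainring fully down, and after that the one in front of the carton holding the axle, then withdraw. Leave the other two plungers up, do not lift or shove the blocks, and leave the parts and everything else on the bench alone.

Things in the scene. Friction and masses are not known exactly. Their poses are not given: they have to be found in the camera images.
- plunger_chainring (a joint): travel of the round steel plunger in the block in front of the carton holding the large chainring: a thin toothed ring with five arms, 120 mm across, 5 mm thick, lying flat. 0 = up, 0.010 m = fully down (hard stop). It slides straight down against about 3.5 N of friction all the way and has no spring: it stays where it is left.
- top_chainring (a point): centre of the top face of that plunger (disc 36 mm across): 44 mm above the bench when up, 34 mm when fully down, when it still stands 4 mm proud of its block.
- block_chainring: loose grey booking block, 64 x 64 x 30 mm, 0.4 kg, on rubber, with the plunger in the middle of its top; it stands on the robot's side of the carton that holds the chainring, about 140 mm from the carton's middle. Origin: centre of its underside, z up.
- mid_chainring (a point): middle of the large chainring: a thin toothed ring with five arms, 120 mm across, 5 mm thick, lying flat, loose in an open white carton 140 x 140 x 45 mm (fixed, 3 mm walls, brown inside, lid folded back away from the robot).
- plunger_sprocket (a joint): travel of the round steel plunger in the block in front of the carton holding the small sprocket: a toothed disc with a hole, 58 mm across, 6 mm thick, lying flat. 0 = up, 0.010 m = fully down (hard stop). It slides straight down against about 3.5 N of friction all the way and has no spring: it stays where it is left.
- top_sprocket (a point): centre of the top face of that plunger (disc 36 mm across): 44 mm above the bench when up, 34 mm when fully down, when it still stands 4 mm proud of its block.
- block_sprocket: loose grey booking block, 64 x 64 x 30 mm, 0.4 kg, on rubber, with the plunger in the middle of its top; it stands on the robot's side of the carton that holds the sprocket, about 140 mm from the carton's middle. Origin: centre of its underside, z up.
- mid_sprocket (a point): middle of the small sprocket: a toothed disc with a hole, 58 mm across, 6 mm thick, lying flat, loose in an open white carton 140 x 140 x 45 mm (fixed, 3 mm walls, brown inside, lid folded back away from the robot).
- plunger_axle (a joint): travel of the round steel plunger in the block in front of the carton holding the axle: a round bar 110 mm long and 17 mm thick, lying down. 0 = up, 0.010 m = fully down (hard stop). It slides straight down against about 3.5 N of friction all the way and has no spring: it stays where it is left.
- top_axle (a point): centre of the top face of that plunger (disc 36 mm across): 44 mm above the bench when up, 34 mm when fully down, when it still stands 4 mm proud of its block.
- block_axle: loose grey booking block, 64 x 64 x 30 mm, 0.4 kg, on rubber, with the plunger in the middle of its top; it stands on the robot's side of the carton that holds the axle, about 140 mm from the carton's middle. Origin: centre of its underside, z up.
- mid_axle (a point): middle of the axle: a round bar 110 mm long and 17 mm thick, lying down, loose in an open white carton 140 x 140 x 45 mm (fixed, 3 mm walls, brown inside, lid folded back away from the robot).
- plunger_pedal (a joint): travel of the round steel plunger in the block in front of the carton holding the pedal: a rectangular metal cage 94 x 68 x 20 mm with a bar through it. 0 = up, 0.010 m = fully down (hard stop). It slides straight down against about 3.5 N of friction all the way and has no spring: it stays where it is left.
- top_pedal (a point): centre of the top face of that plunger (disc 36 mm across): 44 mm above the bench when up, 34 mm when fully down, when it still stands 4 mm proud of its block.
- block_pedal: loose grey booking block, 64 x 64 x 30 mm, 0.4 kg, on rubber, with the plunger in the middle of its top; it stands on the robot's side of the carton that holds the pedal, about 140 mm from the carton's middle. Origin: centre of its underside, z up.
- mid_pedal (a point): middle of the pedal: a rectangular metal cage 94 x 68 x 20 mm with a bar through it, loose in an open white carton 140 x 140 x 45 mm (fixed, 3 mm walls, brown inside, lid folded back away from the robot).
- grease_pot: loose bystander: squat lidded pot, 38 mm across, 45 mm high, on the bench between two blocks. Origin on its underside.
- bolt_jar: loose bystander: steel-lidded jar, 38 mm across, 55 mm high, on the bench between two blocks. Origin on its underside.
- oil_bottle: loose bystander: small bottle, 34 mm across, 65 mm high, on the bench between two blocks. Origin on its underside.
- tape_roll: loose bystander: hollow brown tape roll lying flat, 96 mm across, 45 mm high, on the bench left, near the robot. Origin on its underside.
- screwdriver: loose bystander: screwdriver about 170 mm long lying down, on the bench right, near the robot. Origin on its underside.
- wrench: loose bystander: wrench about 150 mm long lying down, on the bench in front of the robot. Origin on its underside.
There are look-alikes about, which are no part of the job. What is shaped like the block_axle but blue is not meant.

How it is judged:
By the outcome, as a careful person would: the job done as asked, in the order asked, and still so for the second after the job is handed in, with the robot touching nothing.
It also fails if it takes over 38 s, if anything falls off the work surface, if the arm or the gripper's body presses on something with over 40 N, if the wrist force passes 120 N, or if a joint passes its speed limit or range.

## Working session

There is one attempt and no reset: what is moved stays moved. The work goes in short steps, Python scripts to look and compute and a shell command to move; the robot and the scene stay as the last step left them, time stands still between calls to the robot, and variables do not carry over. Pictures are saved under pics/ and viewed, about 8 in all and at most 12, crops included, and the job is handed in when it is done.

```bash
mkdir -p pics; ls
cat > h.py <<'E'
from cell import manip
import numpy as np, cv2
def save(p,n): cv2.imwrite('pics/'+n,cv2.cvtColor(p['pixels'],cv2.COLOR_RGB2BGR))
def proj(p,w):
    c=(p['extrinsics']@np.append(w,1))[:3]; return (p['fx']*c[0]/c[2]+p['cx'],p['fy']*c[1]/c[2]+p['cy'])
def ray(p,uv,z):
    E=np.array(p['extrinsics']);R=E[:3,:3];o=-R.T@E[:3,3]
    d=R.T@np.array([(uv[0]-p['cx'])/p['fx'],(uv[1]-p['cy'])/p['fy'],1]); return o+d*(z-o[2])/d[2]
E
python3 - <<'E'
from h import *
for c in ['scene','side']:
    p=manip.camera(c); save(p,c+'.png')
    for n in ['mid_chainring','mid_axle','mid_sprocket','mid_pedal','block_axle','top_axle']:
        for d in manip.search_frame(p,n)[:8]:
            print(c,n,round(d['conf'],2),np.round(d['location']),np.round(proj(p,d['location'])))
s=manip.read_state();print(s['clock'],s['eef_pos'],s['eef_rot'],s['wrist_force'])
E
```

```text
pics
scene mid_chainring 0.69 [698. 100.   9.] [315. 300.]
scene mid_chainring 0.67 [ 652. -313.   18.] [143. 241.]
scene mid_axle 0.8 [ 656. -312.   18.] [143. 242.]
scene mid_sprocket 0.91 [665. 323.  11.] [426. 310.]
scene mid_sprocket 0.2 [ 654. -311.   19.] [143. 242.]
scene mid_pedal 0.67 [ 694. -123.   23.] [214. 272.]
scene mid_pedal 0.63 [ 539. -105.   45.] [244. 215.]
scene block_axle 0.94 [ 412. -382.   34.] [160. 164.]
scene block_axle 0.8 [ 523. -293.   33.] [173. 199.]
scene block_axle 0.65 [ 410. -258.   28.] [204. 173.]
scene top_axle 0.66 [ 402. -265.   46.] [202. 165.]
scene top_axle 0.52 [ 511. -299.   43.] [172. 192.]
scene top_axle 0.51 [ 407. -383.   44.] [160. 160.]
side mid_chainring 0.83 [709. 107.   6.] [313. 173.]
side mid_chainring 0.67 [ 530. -114.   44.] [302. 238.]
side mid_axle 0.61 [ 650. -326.   22.] [384. 282.]
side mid_axle 0.18 [ 511. -303.   42.] [335. 295.]
side mid_sprocket 0.44 [668. 331.   8.] [268. 135.]
side mid_sprocket 0.43 [ 508. -302.   44.] [335. 295.]
side mid_sprocket 0.21 [400.  76.   8.] [230. 217.]
side mid_pedal 0.84 [ 688. -128.   24.] [352. 223.]
side block_axle 0.93 [ 393. -400.   28.] [317. 352.]
side block_axle 0.76 [ 390. -276.   26.] [289. 311.]
side block_axle 0.7 [ 500. -312.   29.] [334. 302.]
side block_axle 0.42 [396.  80.   8.] [228. 217.]
side top_axle 0.54 [ 397. -394.   44.] [317. 346.]
side top_axle 0.5 [ 396. -267.   43.] [289. 304.]
side top_axle 0.45 [ 507. -307.   46.] [335. 296.]
0.7 [153.48087219 528.13380956 205.44837116] [-3.14156908e+00 -4.18339005e-05  2.85877695e+00] [0.54067476 0.69386701 0.65664312]
```

View pictures.

View pics/scene.png

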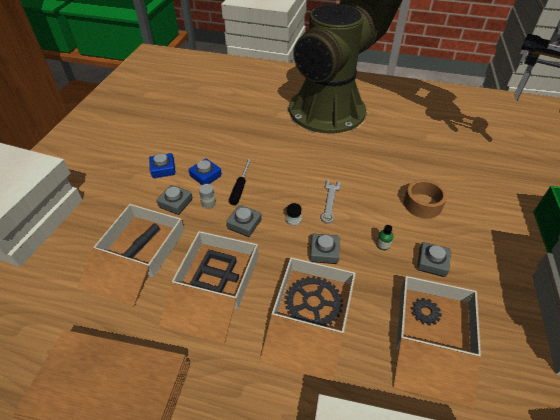

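View pics/side.png

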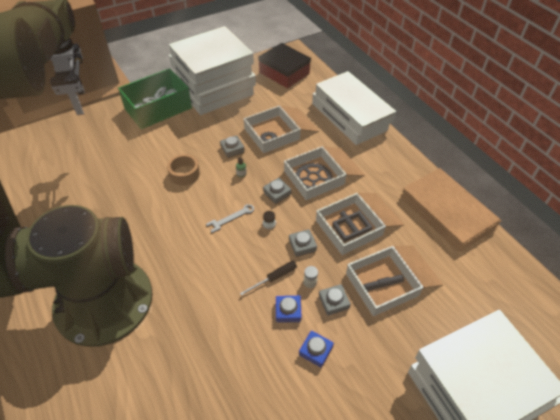

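The scene view shows four grey blocks. Their plungers are at about (174,192) for the axle carton, (244,214) for the pedal, (326,242) for the chainring and (436,254) for the sprocket. Two blue look-alikes sit at (161,161) and (205,168), with three small bystanders between the grey blocks. The side view agrees: chainring plunger at about (277,187), axle plunger at (335,296), blue ones at (288,305) and (317,346).

Possible mix-ups: the four grey plungers and the two blue blocks above. I choose (326,242) for the chainring and (174,192) for the axle. Next I'll check both in a close crop and measure them.

Run:
```python
from h import *
S={'scene':{'ch':(326,243),'ax':(174,194)},'side':{'ch':(277,187),'ax':(335,296)}}
tiles=[]
for c in S:
    p=manip.camera(c)
    ms=manip.masks_of(p,'top_chainring'); 
    im=cv2.cvtColor(p['pixels'],cv2.COLOR_RGB2BGR)
    for d in ms:
        v,u=np.nonzero(d['mask'])
        print(c,'mask',round(d['conf'],2),u.mean().round(1),v.mean().round(1),len(u),'bbox',u.min(),u.max(),v.min(),v.max(),ray(p,(u.mean(),v.mean()),41)[:2].round())
    for n in ['top_chainring','plunger_chainring']:
      for d in manip.search_frame(p,n): print(c,n,round(d['conf'],2),np.round(d['location']),np.round(proj(p,d['location'])))
    for k,(u,v) in S[c].items():
        print(c,k,ray(p,(u,v),44).round())
        tiles.append(cv2.resize(im[v-25:v+25,u-33:u+33],(396,300),interpolation=cv2.INTER_CUBIC))
cv2.imwrite('pics/crop.png',np.vstack([np.hstack(tiles[:2]),np.hstack(tiles[2:])]))
```

```text
scene mask 0.73 324.7 242.6 181 bbox 317 332 236 249 [570.  94.]
scene top_chainring 0.74 [568.  94.  40.] [325. 242.]
scene top_chainring 0.45 [ 546. -103.   32.] [244. 221.]
scene top_chainring 0.43 [582.  98.  33.] [325. 249.]
scene top_chainring 0.28 [ 655. -312.   16.] [143. 243.]
scene plunger_chainring 0.79 [570.  94.  44.] [325. 242.]
scene ch [573.  97.  44.]
scene ax [ 517. -292.   44.]
side mask 0.68 276.9 186.1 107 bbox 272 282 181 191 [565.  88.]
side top_chainring 0.52 [708. 103.   6.] [314. 174.]
side ch [562.  82.  44.]
side ax [ 507. -306.   44.]
```

View pics/crop.png

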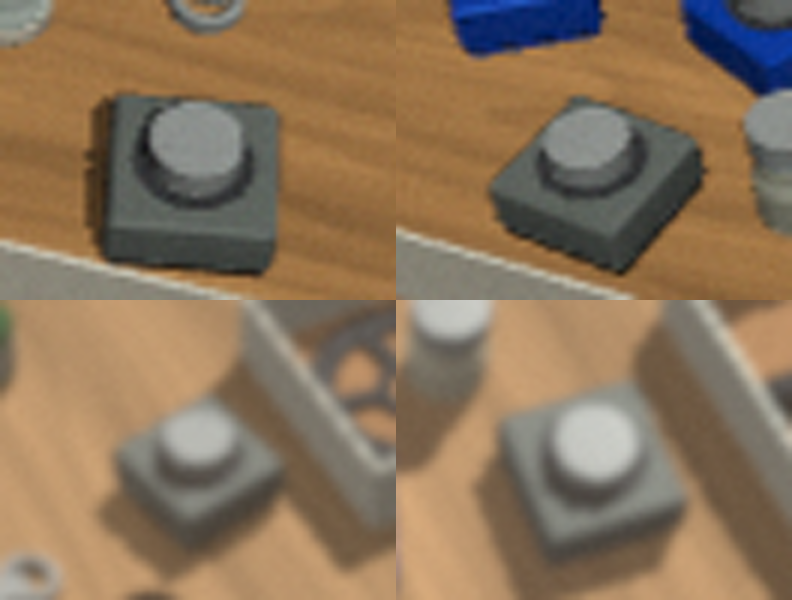

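The crop shows grey blocks with their plungers up, both beside the right cartons. Top-face centres are at scene (325.5,241) and (173,191.5), and at side (277,185) and (335,294.7). I'm triangulating those and starting the transfer with the gripper shut.

```bash
python3 - <<'E'
from h import *
a=manip.camera('scene');b=manip.camera('side')
P=lambda p:np.diag([1,1,1])@np.array([[p['fx'],0,p['cx']],[0,p['fy'],p['cy']],[0,0,1]])@np.array(p['extrinsics'])[:3]
for n,u,v in [('ch',(325.4,240.9),(277,185)),('ax',(173,191.5),(335,294.7))]:
    X=cv2.triangulatePoints(P(a),P(b),np.array(u,float),np.array(v,float))[:,0]
    print(n,(X[:3]/X[3]).round(1),ray(a,u,44).round(1),ray(b,v,44).round(1))
E
python3 -m crank '[{"offset":[0.026,-0.027,0],"spin":-4},{"offset":[0.052,-0.054,0],"spin":-8},{"offset":[0.078,-0.081,0],"spin":-12},{"offset":[0.104,-0.108,0],"spin":-16},{"offset":[0.13,-0.135,0],"spin":-20},{"offset":[0.156,-0.162,0],"spin":-24},{"offset":[0.182,-0.189,0],"spin":-28},{"offset":[0.208,-0.216,0],"spin":-32}]' 0 20
```

```text
ch [567.1  93.2  41.2] [567.5  95.   44. ] [566.5  89.3  44. ]
ax [ 508.9 -300.7   41.6] [ 509.4 -297.7   44. ] [ 509. -303.   44.]
clock: 1.87
eef_pos: [362.4, 310.6, 205.7]
eef_rot: [3.141, 0.0, 2.297]
wrist_force: [0.7, 0.1, -0.0]
finger_gap: 43.8
```

```bash
python3 -m crank '[{"offset":[0.026,-0.027,0],"spin":-4},{"offset":[0.052,-0.054,-0.005],"spin":-8},{"offset":[0.078,-0.081,-0.012],"spin":-12},{"offset":[0.104,-0.108,-0.02],"spin":-16},{"offset":[0.135,-0.14,-0.03],"spin":-20},{"offset":[0.17,-0.18,-0.04],"spin":-24},{"offset":[0.205,-0.218,-0.05],"spin":-28},{"offset":[0.205,-0.218,-0.05],"spin":-28}]' 0 20
python3 - <<'E'
from h import *
from scipy.spatial.transform import Rotation as R
s=manip.read_state(); p=manip.camera('wrist'); save(p,'w1.png')
print(s['eef_pos'].round(1) if hasattr(s['eef_pos'],'round') else s['eef_pos'],s['eef_rot'],s['finger_gap'],s['wrist_force'])
He=np.array(p['hand_eye']);T=R.from_euler('xyz',s['eef_rot']).as_matrix()
def wray(uv,z):
    d=np.array([uv[0]-p['cx'],uv[1]-p['cy']]);r=np.hypot(*d);th=r/p['fx']
    c=np.append(np.sin(th)*d/r,np.cos(th)); dw=T@He[:3,:3]@c; o=np.array(s['eef_pos'])+T@He[:3,3]
    return o+dw*(z-o[2])/dw[2]
for d in manip.masks_of(p,'top_chainring'):
    v,u=np.nonzero(d['mask']); print(round(d['conf'],2),u.mean(),v.mean(),len(u),u.min(),u.max(),v.min(),v.max(),wray((u.mean(),v.mean()),44).round(1))
for d in manip.search_frame(p,'top_chainring'): print(round(d['conf'],2),np.round(d['location'],1))
E
```

```text
clock: 2.53
eef_pos: [569.0, 89.7, 154.7]
eef_rot: [-3.142, 0.0, 1.802]
wrist_force: [-0.7, 0.2, -0.1]
finger_gap: 0.4
[569.   89.7 154.7] [-3.14155513e+00  2.34006037e-04  1.80209499e+00] 0.4232490290735839 [-0.66767446  0.21293204 -0.08257046]
0.73 276.7264069264069 199.32900432900433 1155 258 295 181 218 [568.6  96.8  44. ]
0.66 124.74479166666667 2.28125 192 107 144 0 6 [382.4 255.1  44. ]
0.76 [565.5  95.5  50. ]
```

View pics/w1.png

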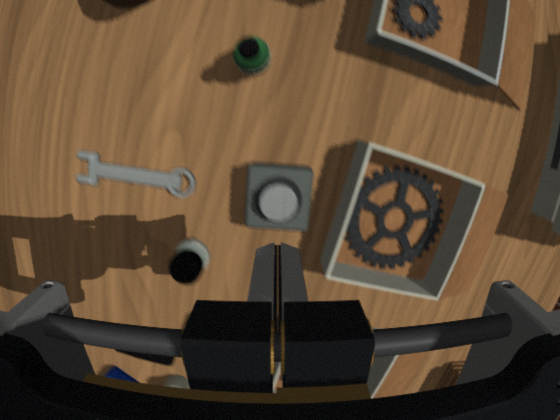

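The wrist picture shows the chainring plunger at (279,202), next to the carton holding the five-arm ring. Its estimate of (568.6, 96.8) agrees with triangulation (567, 93), so I use (568, 94.5).

```bash
python3 -m crank '[{"offset":[-0.001,0.0045,-0.02],"spin":0},{"offset":[-0.001,0.0045,-0.045],"spin":0},{"offset":[-0.001,0.0045,-0.07],"spin":0},{"offset":[-0.001,0.0045,-0.09],"spin":0},{"offset":[-0.001,0.0045,-0.1],"spin":0},{"offset":[-0.001,0.0045,-0.105],"spin":0},{"offset":[-0.001,0.0045,-0.105],"spin":0},{"offset":[-0.001,0.0045,-0.105],"spin":0}]' 0 20
python3 -m crank '[{"offset":[0,0,-0.002],"spin":0},{"offset":[0,0,-0.004],"spin":0},{"offset":[0,0,-0.006],"spin":0},{"offset":[0,0,-0.008],"spin":0},{"offset":[0,0,-0.009],"spin":0},{"offset":[0,0,-0.01],"spin":0},{"offset":[0,0,-0.011],"spin":0},{"offset":[0,0,-0.011],"spin":0}]' 0 20
```

```text
clock: 3.35
eef_pos: [567.2, 96.2, 50.9]
eef_rot: [3.141, -0.0, 1.806]
wrist_force: [0.7, 0.6, -0.4]
finger_gap: 0.1
clock: 4.02
eef_pos: [567.4, 96.2, 39.9]
eef_rot: [3.141, 0.0, 1.806]
wrist_force: [2.0, 0.3, 1.6]
finger_gap: 0.3
```

```bash
python3 -m crank '[{"offset":[0,0,-0.001],"spin":0},{"offset":[0,0,-0.002],"spin":0},{"offset":[0,0,-0.003],"spin":0},{"offset":[0,0,-0.004],"spin":0},{"offset":[0,0,-0.0045],"spin":0},{"offset":[0,0,-0.005],"spin":0},{"offset":[0,0,-0.0055],"spin":0},{"offset":[0,0,-0.0055],"spin":0}]' 0 20
```

```text
clock: 4.68
eef_pos: [567.4, 96.2, 34.3]
eef_rot: [3.141, 0.0, 1.806]
wrist_force: [1.3, 1.8, 1.7]
finger_gap: 0.5
```

```bash
python3 -m crank '[{"offset":[0,0,-0.0005],"spin":0},{"offset":[0,0,-0.0005],"spin":0},{"offset":[0,0,-0.001],"spin":0},{"offset":[0,0,-0.001],"spin":0},{"offset":[0,0,-0.0015],"spin":0},{"offset":[0,0,-0.0015],"spin":0},{"offset":[0,0,-0.0015],"spin":0},{"offset":[0,0,-0.0015],"spin":0}]' 0 20
```

```text
clock: 5.35
eef_pos: [567.6, 96.2, 34.1]
eef_rot: [3.14, 0.0, 1.806]
wrist_force: [-6.2, -0.3, 17.3]
finger_gap: 0.2
```

At 34.1 mm the tool stopped and the force rose to 17 N, so that is the hard stop. I'm lifting straight up and checking.

```bash
python3 -m crank '[{"offset":[0,0,0.004],"spin":0},{"offset":[0,0,0.012],"spin":0},{"offset":[0,0,0.03],"spin":0},{"offset":[0,0,0.055],"spin":0},{"offset":[0,0,0.08],"spin":0},{"offset":[0,0,0.1],"spin":0},{"offset":[0,-0.03,0.11],"spin":-3},{"offset":[0,-0.06,0.11],"spin":-6}]' 0 20
python3 -m crank '[{"offset":[-0.006,-0.04,0],"spin":-5},{"offset":[-0.012,-0.08,0],"spin":-10},{"offset":[-0.018,-0.12,0],"spin":-15},{"offset":[-0.024,-0.16,0],"spin":-20},{"offset":[-0.031,-0.2,0],"spin":-24},{"offset":[-0.038,-0.24,0],"spin":-28},{"offset":[-0.045,-0.28,0],"spin":-32},{"offset":[-0.052,-0.31,0],"spin":-35}]' 0 20
cat >> h.py <<'E'
from scipy.spatial.transform import Rotation as R
def wray(p,s,uv,z):
    He=np.array(p['hand_eye']);T=R.from_euler('xyz',s['eef_rot']).as_matrix()
    d=np.array([uv[0]-p['cx'],uv[1]-p['cy']]);r=np.hypot(*d);th=r/p['fx']
    c=np.append(np.sin(th)*d/r,np.cos(th)); dw=T@He[:3,:3]@c; o=np.array(s['eef_pos'])+T@He[:3,3]
    return o+dw*(z-o[2])/dw[2]
E
python3 - <<'E'
from h import *
s=manip.read_state(); p=manip.camera('wrist'); save(p,'w2.png')
print(s['eef_pos'],s['joints'])
for d in manip.masks_of(p,'top_axle'):
    v,u=np.nonzero(d['mask']); print(round(d['conf'],2),u.mean(),v.mean(),len(u),u.min(),u.max(),v.min(),v.max(),wray(p,s,(u.mean(),v.mean()),44).round(1))
for d in manip.search_frame(p,'top_axle'): print(round(d['conf'],2),np.round(d['location'],1))
q=manip.camera('scene')
cv2.imwrite('pics/s2.png',cv2.resize(cv2.cvtColor(q['pixels'][140:320,90:470],cv2.COLOR_RGB2BGR),(760,360),interpolation=cv2.INTER_CUBIC))
E
```

```text
clock: 6.02
eef_pos: [568.4, 36.4, 147.0]
eef_rot: [3.136, 0.001, 1.702]
wrist_force: [0.7, -0.8, -1.1]
finger_gap: 0.3
clock: 6.68
eef_pos: [515.3, -276.4, 147.2]
eef_rot: [3.136, 0.001, 1.086]
wrist_force: [-0.1, -0.3, 0.1]
finger_gap: 0.3
[ 515.32326647 -276.41816962  147.18726409] [-5.54748159e-01  4.25016174e-01  1.49080067e+00 -5.06550427e-04
  1.22048633e+00 -6.99227720e-02]
0.78 283.2673893405601 228.7461607949413 1107 264 302 211 246 [ 513.6 -295.6   44. ]
0.58 165.01653696498053 249.2363813229572 1028 148 183 231 267 [ 401.3 -261.1   44. ]
0.9 [ 513.1 -295.4   43.5]
0.82 [ 399.9 -261.5   43.8]
```

View pics/w2.png

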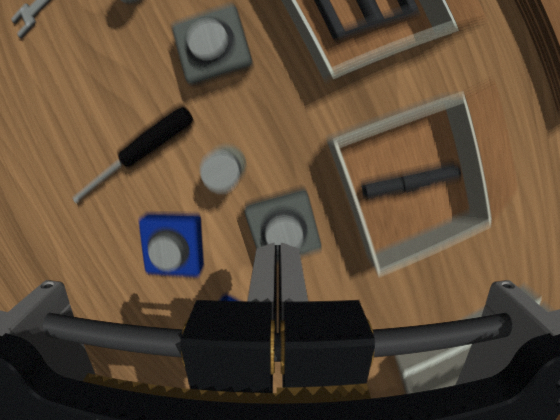

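View pics/s2.png

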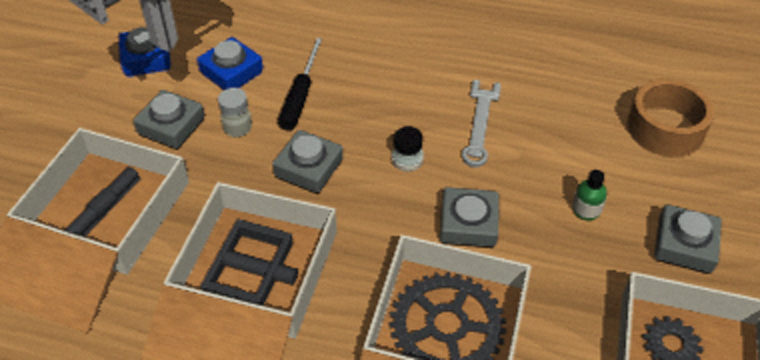

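The scene picture shows the chainring plunger at (470,208) nearly flush, its block in place, and the other plungers up. The wrist picture shows the grey axle plunger at (284,232), beside the carton with the bar, and the blue look-alike at (166,250). The wrist estimate is (513,-295.5) and triangulation gives (509,-300.5), so I use (511.5,-297.5).

```bash
python3 -m crank '[{"offset":[-0.002,-0.011,-0.01],"spin":0},{"offset":[-0.004,-0.021,-0.03],"spin":0},{"offset":[-0.004,-0.021,-0.055],"spin":0},{"offset":[-0.004,-0.021,-0.075],"spin":0},{"offset":[-0.004,-0.021,-0.09],"spin":0},{"offset":[-0.004,-0.021,-0.097],"spin":0},{"offset":[-0.004,-0.021,-0.097],"spin":0},{"offset":[-0.004,-0.021,-0.097],"spin":0}]' 0 20
python3 -m crank '[{"offset":[0,0,-0.002],"spin":0},{"offset":[0,0,-0.004],"spin":0},{"offset":[0,0,-0.006],"spin":0},{"offset":[0,0,-0.008],"spin":0},{"offset":[0,0,-0.009],"spin":0},{"offset":[0,0,-0.01],"spin":0},{"offset":[0,0,-0.011],"spin":0},{"offset":[0,0,-0.011],"spin":0}]' 0 20
```

```text
clock: 7.55
eef_pos: [512.3, -294.6, 50.2]
eef_rot: [3.137, 0.0, 1.091]
wrist_force: [-0.6, -0.1, -0.0]
finger_gap: 0.5
clock: 8.22
eef_pos: [512.5, -294.8, 39.2]
eef_rot: [3.136, 0.0, 1.091]
wrist_force: [2.1, -0.6, 1.2]
finger_gap: 0.5
```

```bash
python3 -m crank '[{"offset":[0,0,-0.001],"spin":0},{"offset":[0,0,-0.002],"spin":0},{"offset":[0,0,-0.003],"spin":0},{"offset":[0,0,-0.004],"spin":0},{"offset":[0,0,-0.0045],"spin":0},{"offset":[0,0,-0.005],"spin":0},{"offset":[0,0,-0.005],"spin":0},{"offset":[0,0,-0.005],"spin":0}]' 0 20
python3 -m crank '[{"offset":[0,0,-0.0005],"spin":0},{"offset":[0,0,-0.0005],"spin":0},{"offset":[0,0,-0.001],"spin":0},{"offset":[0,0,-0.001],"spin":0},{"offset":[0,0,-0.0015],"spin":0},{"offset":[0,0,-0.0015],"spin":0},{"offset":[0,0,-0.0015],"spin":0},{"offset":[0,0,-0.0015],"spin":0}]' 0 20
```

```text
clock: 8.88
eef_pos: [512.5, -294.7, 34.3]
eef_rot: [3.136, 0.0, 1.091]
wrist_force: [0.5, 1.1, 4.2]
finger_gap: 0.4
clock: 9.55
eef_pos: [512.6, -294.8, 34.1]
eef_rot: [3.136, 0.001, 1.091]
wrist_force: [-6.5, 3.8, 18.9]
finger_gap: 0.4
```

Hard stop again, at 34.1 mm with 19 N. I'm withdrawing up and back.

```bash
python3 -m crank '[{"offset":[0,0,0.004],"spin":0},{"offset":[0,0,0.012],"spin":0},{"offset":[0,0,0.03],"spin":0},{"offset":[0,0,0.055],"spin":0},{"offset":[0,0,0.08],"spin":0},{"offset":[0,0,0.11],"spin":0},{"offset":[0,0,0.14],"spin":0},{"offset":[0,0,0.17],"spin":0}]' 0 20
python3 -m crank '[{"offset":[-0.01,0.01,0.02],"spin":0},{"offset":[-0.03,0.03,0.03],"spin":0},{"offset":[-0.05,0.05,0.03],"spin":0},{"offset":[-0.07,0.07,0.03],"spin":0},{"offset":[-0.08,0.08,0.03],"spin":0},{"offset":[-0.08,0.08,0.03],"spin":0},{"offset":[-0.08,0.08,0.03],"spin":0},{"offset":[-0.08,0.08,0.03],"spin":0}]' 0 20
python3 - <<'E'
from h import *
q=manip.camera('scene');r=manip.camera('side')
f=lambda p,a,b,c,d:cv2.resize(cv2.cvtColor(p['pixels'][a:b,c:d],cv2.COLOR_RGB2BGR),(760,290),interpolation=cv2.INTER_CUBIC)
cv2.imwrite('pics/f.png',np.vstack([f(q,140,285,90,470),f(r,130,330,200,450)]))
E
```

```text
clock: 10.22
eef_pos: [512.2, -294.6, 205.6]
eef_rot: [3.136, 0.001, 1.091]
wrist_force: [-0.6, -0.0, 0.1]
finger_gap: 0.0
clock: 10.88
eef_pos: [432.7, -215.2, 235.7]
eef_rot: [3.136, 0.001, 1.091]
wrist_force: [-0.0, -0.3, -1.1]
finger_gap: 0.5
```

View pics/f.png

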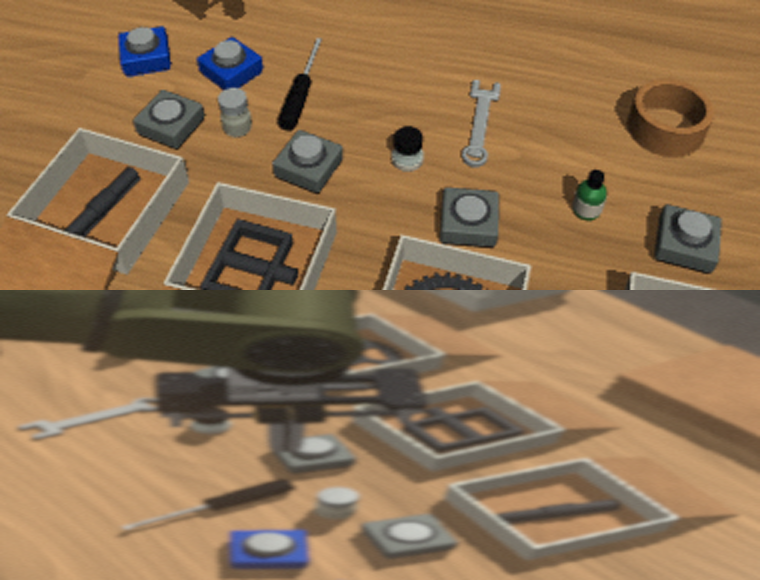

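The final pictures show the axle plunger at (167,111) and the chainring plunger at (470,208) both nearly flush. The pedal plunger (307,148), the sprocket plunger (694,225) and both blue ones are still up, and nothing has been displaced. I'm handing in.

```bash
python3 -c "
from cell import manip
print(manip.sign_off())"
```

```text
the job is handed in; nothing more can be done
None
```

I pressed the chainring plunger fully down with the shut fingertips, then the axle plunger, withdrew, and handed the job in at about 11 s of the 38 s limit.

- **Presses:** Both presses ended on the hard stop with the tool at 34.1 mm, at 17 N for the chainring and 19 N for the axle.
- **Last pictures:** Both plungers sit low. The pedal and sprocket plungers and the two blue look-alikes are still up. The blocks, the parts in view and the bystanders look unmoved, and the gripper is clear above the bench.
- **Disagreements:** The camera estimates of the plunger centres differed by 4 to 7 mm. The tool also settled 2 to 3 mm off the commanded spot. Both are well within the 36 mm plunger face.
- **Not checked:** In the last side view the arm hid the chainring block. Its final state there rests on the scene camera alone.

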